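# Shut off the fuel gas at the brazing bench

## Robot

A 6-joint arm with a two-finger parallel gripper is mounted at the origin on the work surface. World frame = base frame: x ahead of the robot, y to its left, z up, the work surface at z = 0. Lengths are in m, angles in rad, forces in N, time in s.
With the tool pointing down it reaches from about 0.25 to 0.85 m from the base axis. Payload 12.5 kg.
Tool frame: the origin (TCP) lies at the very end of the fingers, on their centre line; the grasp point (between the pads) lies 19 mm behind it; y points along the fingers, x is the direction in which the jaws open and shut, and the axes are right-handed (so a half turn about y gives the same grasp; the last joint's range is limited). The gripper opens to 93 mm and grips with 3 to 60 N. Pads are 15 mm wide; open, the fingers measure 128 mm over their backs; the gripper's body (75 mm by 188 mm) begins 65 mm behind the grasp point.
Start: joints at [-1.411, 0.351, 1.652, -0, 1.139, -0.085], TCP at [0.133, -0.534, 0.219] pointing down, gripper open.
Joint ranges: [-2.75, 2.75], [-0.79, 2.1], [0.01, 2.65], [-1.57, 4.71], [0.07, 3.14], [-2.87, 2.87]. Speed limits (rad/s): [2.22, 2.22, 2.79, 3.14, 3.14, 3.14].

## Interface

Orientations are given as a 3x3 rotation matrix whose columns are the frame's x, y, z axes.
In Python, from workcell import arm, imaging gives the robot as it stands. The module is installed in compiled form; this text tells all that it offers. Calls block until the motion is done:
- arm.move_to(position, orientation): joint-space move of the TCP to a pose.
- arm.move_linear(position, vel=0.15, rot=None): straight line of the TCP; rot=None keeps the orientation; vel is the mean speed in m/s.
- arm.goto_joints(angles): joint-space move.
- arm.move_gripper(opening, grip_force=None): opening from 0.0 (shut) to 1.0 (fully open); grip_force is the grip in N (None keeps the last); returns when the fingers have stopped.
- arm.sleep(seconds).
- arm.inverse_kinematics(position, orientation): joint angles nearest the present ones, or None.
- imaging.capture(name): name is "side" or "top"; returns (picture, depth): 420x560x3 uint8, blue, green, red; 420x560 float32, m along the optical axis (not along the pixel's ray), 0 where there is no reading.
- imaging.calibration(name): a dict with "K" (3x3 intrinsics, pixels), "dist" ([k1, k2, p1, p2, k3] as OpenCV has them; the pictures are not rectified), "extrinsics" (4x4, takes a point from world to camera coordinates). Camera axes: x right, y up, looking along -z (the intrinsics and any distortion apply to the point x, -y, -z); pixel columns grow to the right and rows downward; lengths in m; the calibration is good to about 2 mm. A picture is of the moment at which its call begins. calibration takes no time and is no camera call.
A pose or a line that the arm cannot do raises arm.MotionError and nothing moves.
- arm.close_job(): hands the job in, once; it reports no verdict.
Trained networks look in the newest picture that a camera, given by its name, has taken for a name from the list of things; names that differ only in an ending like _2 or _b are one class to them, and where a whole thing is asked for, a point or a joint stands for the part that bears it (a point fixed in the world has none). Each returns a list of dicts, best first, with "score" (0 to 1); they miss things now and then, are a little off and sometimes report something else, mostly with a low value. They report only what shows in the picture. A call takes as long as a camera call. They do not tell look-alikes from the thing itself.
- imaging.find_in(camera, thing): "extent" ([left, top, width, height] in pixels, round what is visible of it).
- imaging.tip_of(camera, thing): "point" ([column, row] in pixels: a listed point, or the origin of a listed thing).
Readings, each from a call of its own:
- arm.read_t(): time.
- arm.read_joints(): joint angles.
- arm.read_joint_vel(): joint speeds.
- arm.read_joint_torque(): joint torques, N m.
- arm.read_tcp_pos(): TCP position.
- arm.read_tool_rot(): TCP orientation.
- arm.read_wrist_force(): force on the tool from outside, world axes, zero at the start.
- arm.read_torque(): the same for the moment, N m.
- arm.read_opening(): opening from 0.0 (shut) to 1.0 (fully open).
Only numpy, scipy, OpenCV 4.12 (cv2) and the standard library are available. Lean on these libraries where they do the work, as an engineer would, in place of code of your own. Each camera call takes 0.05 s, during which the arm holds its last target.

## Task

The brazing is finished: shut off the fuel gas by pushing the red lever a quarter turn clockwise (seen from above), until it is at its stop and stands square across its copper pipe. The blue lever is the compressed air: leave it open, as it is. Let go and move clear when you are done.

Things in the scene. Friction and masses are not known exactly. Their poses are not given: they have to be found in the camera images.
- fuel_valve: Ball valve with RED lever and red pipe bands, bolted down, left or right of the two. Grey foot plate 180x70x8 mm; copper pipe (21 mm; elbows' tops 56 mm high) along its x; 40 mm brass ball under the lever, up to 62 mm. Origin: underside centre of the plate, at bench height, under the lever's vertical pivot. z up, -x roughly towards the robot. Bench clear round the lever's swing.
- fuel_lever (a joint): Red lever's angle, rad. 0: open, pointing to the valve's -x; grows clockwise from above; 1.571: shut, at the stop, pointing to the valve's +y. Level red grip 20 mm wide, 27 to 115 mm out from the pivot, 90 to 104 mm above the bench; nearer in a 16 mm steel strip and nut up to 103 mm. Starts at 0 to 0.3. Stiff: 0.3 N m of friction (3 to 5 N at the grip); stays where left.
- air_valve: Compressed-air ball valve with a BLUE lever and blue bands on its pipe, otherwise the same as the fuel-gas valve; origin and axes likewise. At least 250 mm from the other valve, to its left or right.
- air_lever (a joint): Angle of the blue lever, rad, built and counted like the red one. It starts open (0 to 0.08) and must stay so.
Mind the look-alikes: they are no part of the job. What is shaped like the air_valve but turquoise is not meant.

How it is judged:
At the end, for the whole second after the job is handed in: The red lever is within 10 degrees of its closed stop (joint above 1.396 rad) and at rest, and the blue lever is still open (below 0.26 rad, 15 degrees) (value of joint fuel_lever above 1.396 rad and velocity of joint fuel_lever below 0.05 rad/s and value of joint air_lever below 0.26 rad); the robot touches nothing.
It fails at once if the blue compressed-air lever is turned more than 15 degrees from open (value of joint air_lever above 0.26 rad).
It also fails if it takes over 29 s, if anything falls off the work surface, if the arm or the gripper's body presses on something with over 40 N, if the wrist force passes 120 N, or if a joint passes its speed limit or range.

## Working session

There is one attempt and no reset: what is moved stays moved. The work goes in short steps, each a Python script; the robot and the scene stay as the last script left them, time stands still between calls to the robot, and variables do not carry over. Pictures are saved under pics/ and viewed, and the job is handed in when it is done.

```bash
mkdir -p pics
python3 - <<'E'
from workcell import arm, imaging
import cv2,numpy as np
for n in("top","side"):
    p,d=imaging.capture(n); cv2.imwrite(f"pics/{n}0.png",p); np.save(f"{n}0.npy",d)
    c=imaging.calibration(n); print(n,np.round(c["K"],1).tolist(),c["dist"],np.round(c["extrinsics"],3).tolist())
    for t in("fuel_lever","air_lever","fuel_valve"):
        print(t,imaging.find_in(n,t))
print(arm.read_t(),arm.read_tool_rot())
E
```

```text
top [[486.7, 0.0, 276.3], [0.0, 486.7, 205.8], [0.0, 0.0, 1.0]] [-0.05969165  0.          0.          0.          0.        ] [[-0.015, -1.0, -0.026, 0.016], [0.995, -0.018, 0.093, -0.458], [-0.094, -0.024, 0.995, -1.124], [0.0, 0.0, 0.0, 1.0]]
fuel_lever [{'extent': [376.1, 143.1, 16.9, 54.5], 'score': 0.87}, {'extent': [362.5, 119.3, 38.2, 81.0], 'score': 0.65}]
air_lever [{'extent': [134.6, 152.0, 36.0, 52.3], 'score': 0.94}, {'extent': [347.1, 269.8, 41.1, 48.7], 'score': 0.78}, {'extent': [236.8, 150.9, 36.2, 50.7], 'score': 0.7}]
fuel_valve [{'extent': [359.6, 116.3, 42.1, 83.9], 'score': 0.61}]
side [[462.4, 0.0, 277.7], [0.0, 462.4, 207.6], [0.0, 0.0, 1.0]] [-0.03174383  0.          0.          0.          0.        ] [[-0.781, -0.624, -0.019, 0.346], [0.309, -0.414, 0.856, -0.212], [-0.542, 0.663, 0.516, -0.721], [0.0, 0.0, 0.0, 1.0]]
fuel_lever [{'extent': [294.7, 144.0, 37.9, 18.4], 'score': 0.76}]
air_lever [{'extent': [217.4, 191.3, 22.7, 29.2], 'score': 0.83}, {'extent': [124.9, 234.5, 20.5, 50.3], 'score': 0.63}]
fuel_valve [{'extent': [263.7, 143.4, 67.4, 52.3], 'score': 0.98}]
0.4 [[ 2.42334592e-01 -1.69099684e-05  9.70192736e-01]
 [-9.70192726e-01  1.42372301e-04  2.42334592e-01]
 [-1.42226443e-04 -9.99999990e-01  1.80958052e-05]]
```

View pics/top0.png

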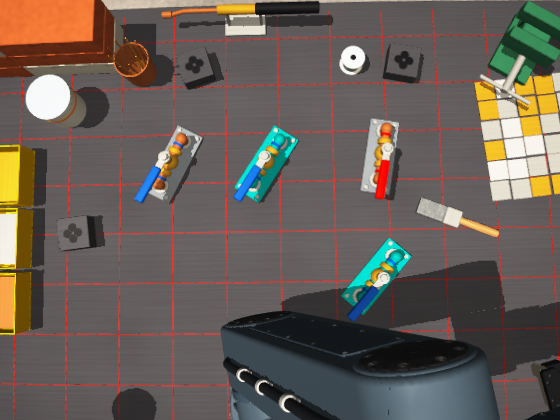

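View pics/side0.png

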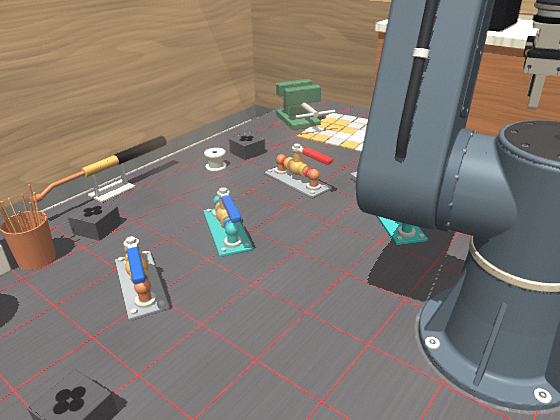

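The top view shows the red lever at about (382,175) with its nut at (387,149). The grey/blue air valve is at (165,165), and the turquoise decoys are at (265,165) and (380,280). The robot's elbow is over the bottom of the view. Next I'll measure the red lever and its plate in both views.

```bash
cat > h.py <<'E'
import cv2,numpy as np
from workcell import arm, imaging
def world(n,uv,d):
    c=imaging.calibration(n); q=cv2.undistortPoints(np.float64(uv).reshape(-1,1,2),np.array(c["K"]),np.array(c["dist"])).reshape(-1,2)
    d=np.asarray(d,float); P=np.c_[q[:,0]*d,-q[:,1]*d,-d]; E=np.array(c["extrinsics"])
    return (P-E[:3,3])@E[:3,:3]
def redmask(p,box):
    h=cv2.cvtColor(p,cv2.COLOR_BGR2HSV); m=((h[...,0]<5)|(h[...,0]>175))&(h[...,1]>200)&(h[...,2]>120)
    k=np.zeros_like(m); x,y,w,hh=box; k[y:y+hh,x:x+w]=1; return m&k
def lever(n,p,d,box):
    m=redmask(p,box); v,u=np.nonzero(m&(d>0)); return world(n,np.c_[u,v],d[v,u])
E
python3 - <<'E'
from h import *
for n,b in(("top",(355,110,60,100)),("side",(255,130,90,75))):
    p=cv2.imread(f"pics/{n}0.png"); d=np.load(f"{n}0.npy")
    W=lever(n,p,d,b); W=W[(W[:,2]>.08)&(W[:,2]<.125)]
    print(n,len(W),W.min(0),W.max(0),np.median(W,0))
    r=cv2.minAreaRect((W[:,:2]*1000).astype(np.float32)); print(r,cv2.boxPoints(r).round(1).tolist())
    # whole valve
    x,y,w,h=b; vv,uu=np.mgrid[y:y+h,x:x+w]; vv=vv.ravel();uu=uu.ravel()
    A=world(n,np.c_[uu,vv],d[vv,uu]); hs=cv2.cvtColor(p,cv2.COLOR_BGR2HSV)[vv,uu]
    k=(A[:,2]>.004)&(A[:,2]<.014)&(hs[:,1]<40)&(hs[:,2]>110); print("plate",k.sum(),np.median(A[k],0)); print(cv2.minAreaRect((A[k][:,:2]*1000).astype(np.float32)))
    k=(A[:,2]>.085)&(A[:,2]<.12)&(hs[:,1]<80)&(hs[:,2]>130); print("nut",k.sum(),np.median(A[k],0),A[k].min(0),A[k].max(0))
    cv2.imwrite(f"pics/{n}crop.png",cv2.resize(p[y:y+h,x:x+w],None,fx=5,fy=5,interpolation=cv2.INTER_NEAREST))
E
```

```text
top 331 [ 0.46405462 -0.24400346  0.09450958] [ 0.54885432 -0.21095591  0.10922355] [ 0.50570532 -0.2260967   0.10347761]
((506.7946472167969, -226.59324645996094), (20.361034393310547, 86.09455108642578), 78.60798645019531) [[462.6000061035156, -228.10000610351562], [547.0, -245.10000610351562], [551.0, -225.10000610351562], [466.6000061035156, -208.10000610351562]]
plate 849 [ 0.58971157 -0.22206803  0.00817748]
((576.3389282226562, -241.19810485839844), (70.55252838134766, 178.62527465820312), 79.96864318847656)
nut 142 [ 0.57023909 -0.23947723  0.09725885] [ 0.55088009 -0.25351871  0.0907401 ] [ 0.5874033  -0.22911777  0.10749724]
side 2 [ 0.46116405 -0.22360952  0.09436274] [ 0.46363266 -0.21906612  0.09586773] [ 0.46239835 -0.22133782  0.09511523]
((462.3983459472656, -221.3378143310547), (5.170742034912109, 0.0), -118.51718139648438) [[463.6000061035156, -219.10000610351562], [463.6000061035156, -219.10000610351562], [461.20001220703125, -223.60000610351562], [461.20001220703125, -223.60000610351562]]
plate 969 [ 0.59876693 -0.24041423  0.00833208]
((634.1199340820312, -352.0157470703125), (268.5784912109375, 447.2734375), 37.149330139160156)
nut 73 [ 0.57024026 -0.23698277  0.09773006] [ 0.5500483  -0.25371454  0.08850333] [ 0.58705207 -0.22769614  0.10578401]
```

```bash
cat >> h.py <<'E'
PIV=np.array([.5764,-.2408]); A0=np.deg2rad(170.0)   # lever at joint q points at A0-q
def pose(q,r=.085,off=.0175,z=.078,s=1):
    a=A0-q; d=np.array([np.cos(a),np.sin(a)]); n=np.array([-d[1],d[0]])
    p=PIV+r*d+off*n; x=s*np.r_[d,0]; y=np.array([0,0,-1.]); return np.r_[p,z],np.c_[x,y,np.cross(x,y)]
E
python3 - <<'E'
from h import *
n="side";p=cv2.imread("pics/side0.png"); d=np.load("side0.npy")
W=lever(n,p,d,(290,140,48,30)); print(len(W),np.percentile(W,[5,50,95],axis=0).round(4).tolist())
h=cv2.cvtColor(p,cv2.COLOR_BGR2HSV); print(h[156,313],world(n,[[313,156]],[d[156,313]]))
m=((h[...,0]<6)|(h[...,0]>174))&(h[...,1]>170)&(h[...,2]>90); k=np.zeros_like(m);k[140:170,290:338]=1
v,u=np.nonzero(m&k&(d>0)); W=world(n,np.c_[u,v],d[v,u]); print(len(W),np.percentile(W,[2,50,98],axis=0).round(4).tolist())
for s in(1,-1):
  for q in(0,.8,1.57,1.7):
    for z in (.078,.2):
      P,R=pose(q,s=s,z=z); j=arm.inverse_kinematics(P,R); print(s,q,z,None if j is None else np.round(j,2))
E
```

```text
2 [[0.4613, -0.2234, 0.0944], [0.4624, -0.2213, 0.0951], [0.4635, -0.2193, 0.0958]]
[  1 169 202] [[ 0.50769455 -0.21752434  0.10064235]]
124 [[0.4622, -0.2343, 0.0735], [0.4843, -0.2188, 0.1013], [0.5412, -0.2109, 0.1064]]
1 0 0.078 [-0.55  0.53  1.77 -0.    0.84  2.77]
1 0 0.2 [-0.55  0.37  1.68 -0.    1.1   2.77]
1 0.8 0.078 [-0.42  0.53  1.78 -0.    0.84 -2.59]
1 0.8 0.2 [-0.42  0.36  1.69 -0.    1.09 -2.59]
1 1.57 0.078 [-0.34  0.6   1.64 -0.    0.9  -1.74]
1 1.57 0.2 [-0.34  0.45  1.55 -0.    1.14 -1.74]
1 1.7 0.078 [-0.34  0.62  1.61 -0.    0.91 -1.6 ]
1 1.7 0.2 [-0.34  0.47  1.52 -0.    1.15 -1.6 ]
-1 0 0.078 [-0.55  0.53  1.77 -0.    0.84 -0.37]
-1 0 0.2 [-0.55  0.37  1.68 -0.    1.1  -0.37]
-1 0.8 0.078 [-0.42  0.53  1.78 -0.    0.84  0.55]
-1 0.8 0.2 [-0.42  0.36  1.69 -0.    1.09  0.55]
-1 1.57 0.078 [-0.34  0.6   1.64 -0.    0.9   1.4 ]
-1 1.57 0.2 [-0.34  0.45  1.55 -0.    1.14  1.4 ]
-1 1.7 0.078 [-0.34  0.62  1.61 -0.    0.91  1.54]
-1 1.7 0.2 [-0.34  0.47  1.52 -0.    1.15  1.54]
```

View pics/sidecrop.png

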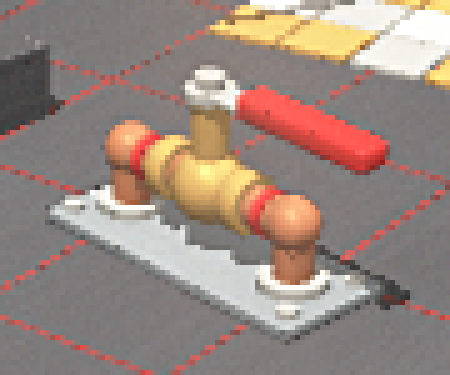

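The side crop shows the red grip above the pipe, pointing at the near elbow. Both views put its top at about 0.103 m, which matches the text. Now I'll push with closed fingers along the arc, watching the wrist force.

```bash
cat > go.py <<'E'
from h import *
arm.move_gripper(0.0)
P,R=pose(.0,off=.042,z=.2,s=-1); arm.move_to(P,R)
P,R=pose(.0,off=.042,s=-1); arm.move_linear(P,vel=.15)
print(arm.read_t(),arm.read_tcp_pos(),np.round(arm.read_wrist_force(),1))
for q in np.linspace(0,1.4,9):
    P,R=pose(q,s=-1); arm.move_linear(P,vel=.08,rot=R)
    f=np.array(arm.read_wrist_force()); print(round(q,2),round(arm.read_t(),2),np.round(f,1))
    if np.linalg.norm(f)>30: print("STOP");break
E
python3 go.py
python3 - <<'E'
from h import *
p,d=imaging.capture("top"); cv2.imwrite("pics/top1.png",p)
E
```

```text
4.4417 [ 0.48579071 -0.2677977   0.07879143] [-0.1  0.1 -0.1]
0.0 4.9 [0.  0.1 0.6]
0.18 5.24 [-0.6 -0.3 -0.6]
0.35 5.58 [ 0.5  1.  -0.2]
0.52 5.92 [-0.   0.4  1.2]
0.7 6.27 [ 0.2  0.6 -0.2]
0.88 6.61 [-0.8  0.8 -0.1]
1.05 6.95 [-0.2 -0.2 -0.2]
1.22 7.29 [0.1 0.3 0.3]
1.4 7.63 [ 0.7 -0.5 -0.4]
```

View pics/top1.png

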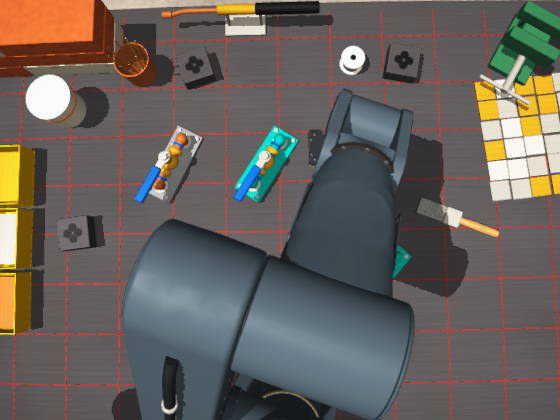

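The arm hides the red valve from above. The wrist force was about zero at every stop, so I'll check contact in the side view.

Run:
```python
from h import *
p,d=imaging.capture("side"); cv2.imwrite("pics/side1.png",cv2.resize(p[80:230,220:420],None,fx=4,fy=4))
print(arm.read_tcp_pos(),pose(1.4)[0],arm.read_opening())
```

```text
[ 0.55898267 -0.15585697  0.07807333] [ 0.55921773 -0.1557352   0.078     ] 0.006740543343720228
```

View pics/side1.png

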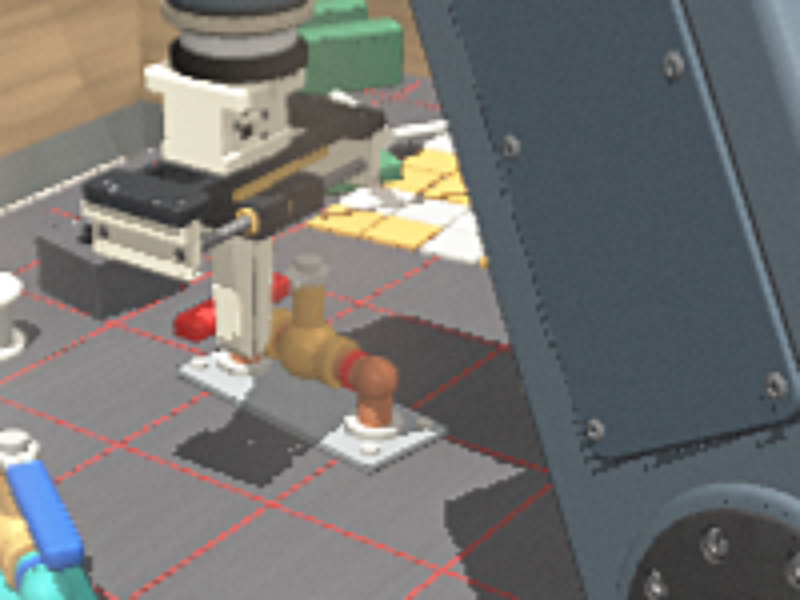

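The crop shows the red lever swung almost square, with the fingers in front of it at crop (245,290). The rest of the way goes in small steps until the force rises at the stop.

```bash
cat > fin.py <<'E'
from h import *
for q in np.arange(1.43,1.72,.02):
    P,R=pose(q,s=-1); arm.move_linear(P,vel=.03,rot=R)
    f=np.array(arm.read_wrist_force()); a=A0-q; fn=f[:2]@np.array([-np.sin(a),np.cos(a)])
    print(round(q,2),round(arm.read_t(),2),round(fn,1),np.round(f,1))
    if fn>9: break
# back off, lift
P,R=pose(q,off=.045,s=-1); arm.move_linear(P,vel=.12)
P[2]=.22; arm.move_linear(P,vel=.2)
j=np.array(arm.read_joints()); j[0]-=.7; arm.goto_joints(j)
print(arm.read_t())
for n in("top","side"):
    p,d=imaging.capture(n); cv2.imwrite(f"pics/{n}2.png",p); np.save(f"{n}2.npy",d)
E
python3 fin.py
python3 - <<'E'
from h import *
p=cv2.imread("pics/top2.png");d=np.load("top2.npy")
W=lever("top",p,d,(300,90,110,120)); W=W[(W[:,2]>.08)&(W[:,2]<.125)]; print(len(W))
r=cv2.minAreaRect((W[:,:2]*1000).astype(np.float32)); print(r)
c=np.array(r[0])/1000-PIV; print("q",A0-np.arctan2(c[1],c[0]))
E
```

```text
1.43 7.98 3.5 [-3.5 -0.9  2.3]
1.45 8.23 4.0 [-4.1 -1.5  2.8]
1.47 8.48 2.6 [-2.7 -1.3  1.8]
1.49 8.73 3.0 [-3.2 -1.9  1.3]
1.51 8.98 2.1 [-2.3 -1.8  1.3]
1.53 9.23 3.1 [-3.4 -2.1  0.9]
1.55 9.48 5.3 [-5.6 -1.2  1.1]
1.57 9.73 12.4 [-12.8  -1.2   8.4]
12.4083
334
((588.3246459960938, -171.79751586914062), (86.68927001953125, 19.434194564819336), 79.21099853515625)
q 1.5673879540876599
```

View pics/top2.png

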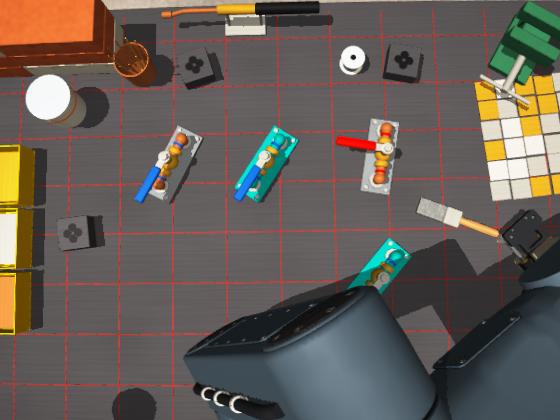

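The red lever now stands square across its pipe, from (340,141) to (388,149), and measures about 1.567 rad. The blue lever at (147,185) hasn't moved, and the arm is clear.

```bash
python3 -c "
from h import *
print(arm.read_t(),np.round(arm.read_wrist_force(),1),np.abs(arm.read_joint_vel()).max()); arm.close_job()"
```

```text
12.5083 [ 0.2  0.6 -0.6] 0.0014493561036981917
the job is handed in; nothing more can be done
```

The fuel gas is shut off. I pushed the red lever clockwise with closed fingers until it met its stop, then backed off, lifted clear, and handed the job in at 12.5 s.

- **Red lever:** the last top view puts it at about 1.567 rad, square across its pipe. The contact force rose to about 12 N at the stop.
- **Blue lever:** it looks unmoved in the last top view, and the arm never went near it. I did not measure its angle.
- **Arm:** at hand-in it was standing still, and the wrist force read under 1 N.
- **Disagreement:** during the main swing the wrist force read about zero at each stop, so contact wasn't confirmed by force. A side view then showed the lever had moved with the fingers.
- **Side-view measurement:** my first red mask picked up only 2 pixels in the side view. I loosened it, and the lever height then agreed with the top view.

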